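# Shut the loaded lid of a twin block heater and start that side

### The job

The block heater on the bench has microtubes in only one of its two wells. Press the raised lid over the tubes down until its catch snaps and holds it shut; then, on the front panel, press the round key on that same side all the way in, let it go, and after it press the long start key between the two round keys all the way in. Leave the lid over the bare block up and the other round key alone, and don't knock over the bottles standing beside the heater.

Things in the scene. Friction and masses are not known exactly. Their poses are not given: they have to be found in the camera images.
- heater: Twin dry-block heater, beige, 220 deep x 270 wide, deck 70 mm high, fixed. Origin: centre of its underside on the bench; x points from its front (key panel, robot's side) to its back (hinges), y to its left, z up. Two wells side by side, each with a lid hinged at the back. The low key panel slopes 0.15 rad. A tall fixed microscope stands to its left: swing the arm round it close to the base.
- well_left (a point): Centre of the floor of the left well (well mouth 70 x 100 mm, floor 40 mm above the bench), at (15, 62.5, 40) mm in the heater's frame.
- well_right (a point): The same for the right well, at (15, -62.5, 40) mm in the heater's frame.
- insert_tubes: Aluminium insert 62 x 94 x 26 mm lying in one of the wells, with 24 small white capped microtubes standing in its holes (caps reach 36 mm above its underside). Origin: centre of its underside, within 2 mm of that well's point.
- insert_bare: The same aluminium insert with 24 empty holes, in the other well. Origin: centre of its underside.
- lid_left (a joint): Angle of the left lid, rad: 0 shut, grows as its front edge rises; starts at 0.75 to 1.1. Lid 127 mm from hinge to front edge, 116 wide, 24 thick; top 96 mm above the bench when shut. It stays put when well open, but a spring lifts it to 0.3 if let go before the roller catch has snapped over its front lip (engages at 0.1 rad, about 7 N at the front edge; then it stays below 0.01).
- lid_right (a joint): The same for the right lid.
- lid_left_pad (a point): Middle of the ribbed dark press pad (24 x 70 mm) on the upper (outer) face of the left lid near its front edge; 108 mm in front of the hinge axis and 12 mm above it when shut. Moves with the lid; its z axis is the face's outward normal. On the raised lid this face looks up and away from the robot.
- lid_right_pad (a point): The same for the right lid.
- lid_left_hinge (a point): Middle of the left lid's hinge axis, at (85, 62.5, 85) mm in the heater's frame; the axis lies along the heater's y.
- lid_right_hinge (a point): The same for the right lid, at (85, -62.5, 85) mm.
- select_left (a joint): Travel in m of the left round key (select left block): 0 out, 0.004 fully pressed; springs back; about 4 N fully in.
- select_right (a joint): The same for the right round key (select right block).
- start (a joint): The same for the long start key in the middle.
- select_left_top (a point): Centre of the top of the left round key, white, 20 mm across, 6 mm proud of the panel, 60 mm to the left of the start key. Its z axis points out of the panel; the key moves the other way.
- select_right_top (a point): The same for the right round key.
- start_top (a point): Centre of the top of the start key, a white bar 18 x 34 mm (long side along the heater's y), 6 mm proud of the panel, midway between the round keys.
- bottle_a: Brown glass bottle, 51 mm across, 96 mm high, standing on the bench to the right of the heater. Origin: centre of its underside.
- bottle_b: Clear bottle with a blue screw cap, 60 mm across, 126 mm high, standing on the bench behind the heater. Origin: centre of its underside.

How it is judged:
By the outcome, as a careful person would: the job done as asked, in the order asked, and still so for the second after the job is handed in, with the robot touching nothing.
It also fails if it takes over 48 s, if anything falls off the work surface, if the arm or the gripper's body presses on something with over 40 N, if the wrist force passes 120 N, or if a joint passes its speed limit or range.

### The arm

A 7-joint arm with a two-finger parallel gripper is mounted at the origin on a cart in front of the work surface, level with it; the furniture and walls round the work are solid. World frame = base frame: x ahead of the robot, y to its left, z up, the work surface at z = 0. Lengths are in mm, angles in rad, forces in N, time in s.
With the tool pointing down it reaches from about 400 to 875 mm from the base axis. Payload 6.5 kg.
Tool frame: the origin (TCP) lies at the very end of the fingers, on their centre line; the grasp point (between the pads) lies 19 mm behind it; z points along the fingers, y is the line along which they close (so a half turn about z gives the same grasp; the last joint's range is limited). The gripper opens to 88 mm and grips with 3 to 60 N. Pads are 18 mm wide; open, the fingers measure 123 mm over their backs; the gripper's body (75 mm by 187 mm) begins 45 mm behind the grasp point.
Start: joints at [-1.346, 0.536, -0.004, 1.538, 0.003, 1.067, -0.071], TCP at [186.362, 622.703, 238.716] pointing down, gripper open.
Joint ranges: [-2.7, 2.7], [-0.37, 2.16], [-1.27, 1.26], [0.24, 2.4], [-1.31, 4.45], [0.19, 1.91], [-2.76, 2.76]. Speed limits (rad/s): [2.39, 2.39, 3.14, 3.14, 3.14, 3.14, 3.14].

### API

Orientations are given as a unit quaternion [x, y, z, w].
In Python, from bench import observe, grab_frame, camera_params, hand_in gives the robot as it stands.
- The arm moves only by the tool arm_command, never from a script. Its argument "increments" is a list of rows, each a list of 7 numbers: the finger opening in mm, from 0 to 88.1, then the shift along the world's x, y, z in mm, then the turn, a rotation vector about the world's x, y, z in degrees. A call has 1 to 5 rows; each row is the pose to reach, as a shift and turn from the pose commanded when the call began; what a row does not reach only later rows make up. A row lasts 1/12 s, in which the tool goes at most 41.7 mm and 7.16 degrees, less where a joint would pass 70% of its speed; a pose out of reach is approached as far as the arm can. A call with a gripper value outside its range is refused whole. The fingers move at their own pace and stop on an object; "grip_force" is the grip in N (left out, the last holds). Time passes only in rows, so rows that repeat a pose let the fingers close. It gives the time, the measured TCP pose, the force, the opening and the grip force at its end, in the units of the state.
- observe(): the state, without advancing time (a new reading comes with each control period).
- grab_frame(name): name is "scene" or "top"; returns (picture, depth): 480x640x3 uint8, red, green, blue; 480x640 float32, mm along the optical axis (not along the pixel's ray), 0 where there is no reading.
- camera_params(name): a dict with "vfov" (degrees; the focal length in pixels is half the picture's height over the tangent of half this angle, whatever the lens; pixels are square), "cx", "cy" (the principal point, pixels), "pose" (4x4, takes a point from camera to world coordinates). Camera axes: x right, y down, z forward; pixel columns grow to the right and rows downward; lengths in mm; the calibration is good to about 2 mm. A picture is of the moment at which its call begins. camera_params takes no time and is no camera call.
- hand_in(): hands the job in; it is judged then, once.
The state is a dict: "clock": time; "joint_positions": joint angles; "qd": joint speeds; "joint_torque": joint torques, N m; "tool_pos": TCP position; "tcp_rot": TCP orientation; "wrist_force": force on the tool from outside, world axes, zero at the start; "wrist_torque": the same for the moment, N m; "opening": opening from 0.0 (shut) to 1.0 (fully open); "gripper_force": force on a finger pad.
Only numpy, scipy, OpenCV 4.12 (cv2) and the standard library are available. Lean on these libraries where they do the work, as an engineer would, in place of code of your own. Each camera call takes 0.05 s, during which the arm holds its last target. There are 200 camera calls.

## Working session

There is one attempt and no reset: what is moved stays moved. The work goes in short steps, Python scripts to look and compute and a tool call to move; the robot and the scene stay as the last step left them, time stands still between calls to the robot, and variables do not carry over. Pictures are saved under pics/ and viewed, at most 10 in all, crops included, and the job is handed in when it is done.

Besides the shell and the picture viewer there is one more tool, called as a command line: name --pt "numbers of a row" for each row, then --argument value for the rest. arm_command: Moves the arm, as the interface text tells. Its arguments: {"type":"object","properties":{"increments":{"type":"array","items":{"type":"array","items":{"type":"number"}}},"grip_force":{"type":"number"}},"required":["increments"]}

```bash
mkdir -p pics; cat > h.py <<'E'
import numpy as np,cv2
from bench import *
def K(n):
    p=camera_params(n); f=240/np.tan(np.radians(p['vfov'])/2); return f,p['cx'],p['cy'],np.array(p['pose'])
def cloud(n,d):
    f,cx,cy,T=K(n); v,u=np.mgrid[:480,:640]
    P=np.stack([(u-cx)*d/f,(v-cy)*d/f,d],-1); return P@T[:3,:3].T+T[:3,3]
E
python3 - <<'E'
from h import *
for n in ['scene','top']:
    im,d=grab_frame(n); cv2.imwrite(f'pics/{n}0.png',im[:,:,::-1]); np.savez(f'{n}0.npz',im=im,d=d)
    print(n,{k:np.round(v,3).tolist() for k,v in camera_params(n).items()})
print(observe())
E
```

```text
scene {'vfov': 52.982, 'cx': 312.118, 'cy': 241.715, 'pose': [[-0.723, -0.526, 0.448, 95.747], [-0.691, 0.544, -0.476, 64.899], [0.007, -0.653, -0.757, 733.447], [0.0, 0.0, 0.0, 1.0]]}
top {'vfov': 47.772, 'cx': 314.687, 'cy': 230.303, 'pose': [[-0.01, -0.989, 0.148, 330.106], [-1.0, 0.015, 0.028, -355.066], [-0.03, -0.147, -0.989, 1033.201], [0.0, 0.0, 0.0, 1.0]]}
{'clock': 0.1, 'joint_positions': array([-1.3461934 ,  0.5370807 , -0.00444214,  1.53873357,  0.00262597,
        1.06730971, -0.07121901]), 'qd': array([ 9.33391761e-04,  9.16707825e-05,  1.21688705e-03, -1.44418194e-03,
        1.14111870e-04, -2.23076865e-03, -3.08035995e-04]), 'joint_torque': array([ 2.40020774e-03, -5.72073698e+01,  9.93679315e-01, -2.52225816e+01,
       -5.62140299e-02,  1.34698895e-02,  3.49924539e-05]), 'tool_pos': array([186.23127406, 622.18856528, 237.94884635]), 'tcp_rot': array([ 1.44855896e-01,  9.89452469e-01, -7.61625910e-04, -4.38232947e-05]), 'wrist_force': array([-0.62840127, -0.80122378, -0.35441644]), 'wrist_torque': array([-0.02058295,  0.0121478 , -0.02646824]), 'gripper_force': 0.0, 'opening': 1.001478582215638}
```

View pics/scene0.png

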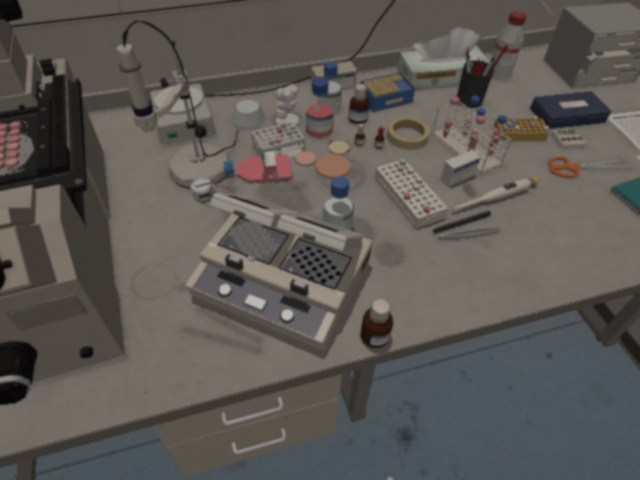

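View pics/top0.png

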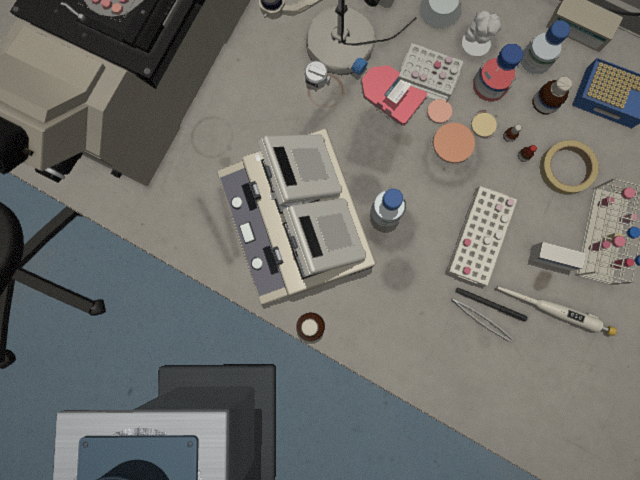

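The scene view shows the heater at about (280,270) with its keys at (225,290), (256,302) and (288,315). The wells are at (252,240) and (317,262), and the right one looks like empty holes. The top view shows the keys at (237,202), (249,233) and (257,263), the brown bottle at (311,327) and the blue-capped one at (390,205). I'll zoom in on the wells and measure.

```bash
python3 - <<'E'
from h import *
a=np.load('scene0.npz'); im=a['im']
cv2.imwrite('pics/crop.png',cv2.resize(im[180:350,170:400,::-1],None,fx=3.4,fy=3.4,interpolation=cv2.INTER_CUBIC))
for n,(x0,x1,y0,y1) in {'scene':(195,310,275,330),'top':(222,275,185,280)}.items():
    a=np.load(n+'0.npz'); im,d=a['im'],a['d']; C=cloud(n,d)
    hsv=cv2.cvtColor(im,cv2.COLOR_RGB2HSV)
    for T in (170,190):
        m=np.zeros((480,640),np.uint8); m[y0:y1,x0:x1]=((hsv[...,2]>T)&(hsv[...,1]<40))[y0:y1,x0:x1]
        k,l,s,c=cv2.connectedComponentsWithStats(m)
        for i in range(1,k):
            if s[i,4]>25: print(n,T,s[i].tolist(),c[i].round(1),np.median(C[l==i],0).round(1))
    # dark pads etc
    print('bench z',np.median(C[300:400,100:200] if n=='scene' else C[300:330,400:440],(0,1)))
a=np.load('top0.npz');C=cloud('top',a['d'])
for p in [(237,202),(249,233),(257,263),(287,170),(320,165),(311,235),(345,235),(311,327),(390,200),(300,278),(325,150)]:
    print(p,C[p[1]-1:p[1]+2,p[0]-1:p[0]+2].reshape(-1,3).mean(0).round(1))
E
```

```text
scene 170 [221, 285, 8, 8, 53] [224.4 288.7] [ 531.8 -180.2   55.1]
scene 170 [246, 296, 18, 12, 125] [254.9 301.2] [ 474.8 -199.1   55. ]
scene 170 [283, 310, 9, 9, 62] [286.8 314.1] [ 418.3 -218.8   54.8]
bench z [559.84453731 -31.79789621   0.93768215]
top 170 [257, 185, 18, 62, 606] [267.6 210.1] [ 514.3 -243.5   70.1]
top 170 [232, 197, 10, 10, 74] [236.4 201.8] [ 531.4 -183.    54.7]
top 170 [240, 223, 14, 19, 154] [246.5 232.1] [ 474.7 -203.1   54.6]
top 170 [252, 258, 10, 10, 78] [256.6 262.8] [ 417.6 -221.7   54.8]
top 190 [259, 185, 16, 61, 551] [267.9 210. ] [ 514.3 -243.7   70.1]
top 190 [232, 198, 9, 9, 67] [236.3 201.8] [ 531.4 -182.8   54.8]
top 190 [241, 223, 12, 19, 147] [246.5 231.8] [ 474.9 -202.7   54.7]
top 190 [252, 258, 10, 10, 73] [256.6 262.8] [ 417.7 -221.7   54.8]
bench z [ 3.22469517e+02 -5.20809364e+02  5.58673957e-02]
(237, 202) [ 531.2 -184.4   54.9]
(249, 233) [ 472.8 -207.2   55.9]
(257, 263) [ 417.7 -222.1   55.1]
(287, 170) [ 560.5 -286.1  167. ]
(320, 165) [ 583.1 -339.6  111.8]
(311, 235) [ 451.6 -324.6  168.3]
(345, 235) [ 458.5 -380.9  113.6]
(311, 327) [ 303.5 -320.6   96.9]
(390, 200) [ 515.8 -458.1  125.5]
(300, 278) [ 388.7 -300.9   69.8]
(325, 150) [ 615.5 -348.5   93.8]
```

View pics/crop.png

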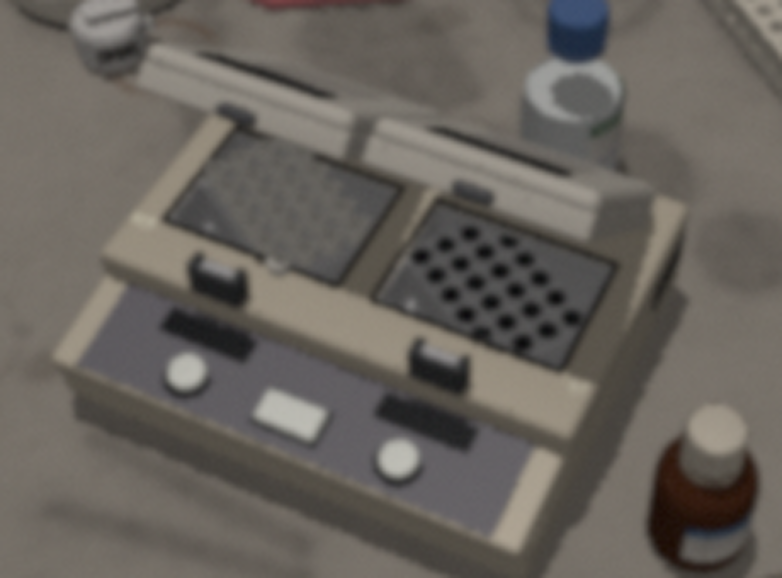

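The crop shows the left well filled with capped tubes, at crop (285,200), and the right well with empty dark holes, at (500,290). So I need the left lid and left key, then start. Next I'll measure the frame, the pad, the panel profile and the microscope clearance.

```bash
python3 - <<'E'
from h import *
yh=np.array([113.6,38.6]);yh/=np.hypot(*yh);xh=np.array([yh[1],-yh[0]]);S=np.array([474.8,-201.2])
print('xh',xh,'yh',yh)
def toh(P): q=P[...,:2]-S; return np.stack([q@xh,q@yh,P[...,2]],-1)  # x relative to start key
a=np.load('top0.npz');im=a['im'];C=cloud('top',a['d']);H=toh(C)
g=im.max(2)
for nm,(x0,x1,y0,y1) in {'L':(272,304,140,195),'R':(295,326,208,262)}.items():
    m=np.zeros((480,640),np.uint8);m[y0:y1,x0:x1]=(g<60)[y0:y1,x0:x1]
    k,l,s,c=cv2.connectedComponentsWithStats(m);i=1+s[1:,4].argmax()
    P=H[l==i]; print('pad',nm,s[i],c[i],np.median(P,0).round(1),np.median(C[l==i],0).round(1),'range',np.percentile(P,[3,97],axis=0).round(0).tolist())
    lid=(np.abs(H[...,1]-np.median(P[:,1]))<45)&(H[...,2]>100)&(H[...,0]>85)&(H[...,0]<220)
    p=np.polyfit(H[lid][:,0],H[lid][:,2],1);print('lid slope angle',np.arctan(-p[0]),'z at pad',np.polyval(p,np.median(P[:,0])),'hinge x est (face line z=97 minus):',(97-p[1])/p[0],'minx',H[lid][:,0].min(),'maxz',np.percentile(H[lid][:,2],99))
for n in('top','scene'):
    b=np.load(n+'0.npz');Hn=toh(cloud(n,b['d']))
    for y in(60,40,0,-125,120):
        r=[]
        for x in range(-30,80,5):
            k=(abs(Hn[...,0]-x)<2.5)&(abs(Hn[...,1]-y)<4);r.append(int(np.median(Hn[k][:,2])) if k.any() else -1)
        print(n,y,r)
    k=(Hn[...,2]>62)&(Hn[...,2]<74)&(abs(Hn[...,1])<160)&(Hn[...,0]>0)&(Hn[...,0]<230);print('deck ext',np.percentile(Hn[k],[1,99],axis=0).round(0).tolist())
    W=cloud(n,b['d']);k=(W[...,2]>40)&(W[...,1]>-140)&(b['d']>0)&(W[...,0]>250);Q=W[k]
    for y0 in range(-140,700,70):
        q=Q[(Q[:,1]>=y0)&(Q[:,1]<y0+70)]
        if len(q)>20: print(n,'y',y0,'minx',np.percentile(q[:,0],1).round(),'zmax',q[:,2].max().round(),'minr',np.hypot(q[:,0],q[:,1]).min().round())
E
```

```text
xh [ 0.32172342 -0.94683369] yh [0.94683369 0.32172342]
pad L [274 147  22  39 393] [284.6259542  165.51653944] [106.5  61.4 168.5] [ 567.5 -282.5  168.5] range [[99.0, 29.0, 161.0], [114.0, 94.0, 177.0]]
lid slope angle 0.730997952502598 z at pad 165.3667215440871 hinge x est (face line z=97 minus): 182.78045479046165 minx 85.01526986210229 maxz 178.82064201859424
pad R [299 216  24  41 409] [310.42298289 235.92909535] [107.9 -63.1 169.9] [ 449.7 -323.2  169.9] range [[101.0, -95.0, 162.0], [116.0, -31.0, 178.0]]
lid slope angle 0.7416245842559424 z at pad 166.10526634344643 hinge x est (face line z=97 minus): 183.37432658515965 minx 85.01471522192385 maxz 180.8723468789469
top 60 [0, 0, -1, 46, 48, 54, 55, 54, 53, 50, 51, 53, 53, 89, 87, 86, 71, 70, 69, 69, 71, 169]
top 40 [0, 0, -1, 45, 47, 48, 48, 48, 50, 50, 52, 52, 53, 56, 69, 70, 69, 69, 70, 75, 75, 76]
top 0 [0, 0, 45, 45, 46, 52, 54, 55, 49, 51, 52, 53, 53, 54, 69, 70, 70, 70, 70, 70, 69, 70]
top -125 [0, 0, -1, 46, 46, 47, 48, 47, 49, 50, 51, 53, 52, 56, 70, 70, 70, 70, 70, 69, 70, 70]
top 120 [0, 1, -1, 45, 45, 46, 47, 49,
[... 385 characters left out ...]
2, 86, 85, -1, -1, 70, 70, 73, 169]
scene 40 [0, 0, 1, 20, 46, 47, 49, 49, 50, 51, 52, 53, 53, 62, 70, 70, 69, 70, 70, 74, 76, 76]
scene 0 [0, 0, -413, -370, 46, 53, 55, 55, 50, 50, 51, 52, 53, 61, 70, 70, 69, 70, 71, 70, 70, 70]
scene -125 [0, 0, 37, 20, 23, 47, 47, 48, 49, 50, 51, 50, 51, 59, 69, 69, 70, 69, 70, 69, 69, 70]
scene 120 [0, 0, 3, 21, 44, 48, 48, 50, 50, 50, 51, 52, 52, 61, 70, 70, 71, 70, 70, 69, 70, 71]
deck ext [[35.0, -134.0, 63.0], [185.0, 131.0, 74.0]]
scene y -140 minx 687.0 zmax 404.0 minr 684.0
scene y -70 minx 582.0 zmax 304.0 minr 577.0
scene y 0 minx 535.0 zmax 352.0 minr 532.0
scene y 70 minx 540.0 zmax 327.0 minr 539.0
scene y 140 minx 566.0 zmax 132.0 minr 582.0
```

Left is confirmed. Heater x axis is (0.322,-0.947) and y axis is (0.947,0.322). The pad radius comes out at 108.6, against 108.7 expected, and the lid angle is about 0.76. I'll swing in close to the base and turn the gripper on the way.

arm_command --pt "0 -12 -40 0 0 0 -7" --pt "0 -24 -80 0 0 0 -14" --pt "0 -36 -120 0 0 0 -21" --pt "0 -48 -160 0 0 0 -28" --pt "0 -60 -200 0 0 0 -35" --grip_force 20

```text
clock: 0.52
tool_pos: [125.9, 420.8, 238.1]
tcp_rot: [0.438, 0.899, -0.0, 0.0]
wrist_force: [0.8, 0.1, 0.6]
opening: 0.649
gripper_force: 0.0
```

arm_command --pt "0 31 -17 0 0 0 -7" --pt "0 63 -34 0 0 0 -14" --pt "0 94 -51 0 0 0 -21" --pt "0 126 -68 0 0 0 -28" --pt "0 157 -85 0 0 0 -35"

```text
clock: 0.93
tool_pos: [284.7, 337.0, 238.8]
tcp_rot: [0.688, 0.725, 0.0, -0.0]
wrist_force: [0.6, 0.6, -0.2]
opening: 0.272
gripper_force: 0.0
```

arm_command --pt "0 24 -34 0 0 0 -7" --pt "0 48 -67 0 0 0 -14" --pt "0 72 -101 0 0 0 -21" --pt "0 96 -134 0 0 0 -28" --pt "0 120 -168 0 0 0 -35"

```text
clock: 1.35
tool_pos: [404.1, 168.4, 238.8]
tcp_rot: [0.875, 0.485, 0.0, -0.0]
wrist_force: [1.3, 0.4, -0.3]
opening: 0.002
gripper_force: 0.0
```

arm_command --pt "0 7 -40 0 0 0 -7" --pt "0 15 -80 0 0 0 -14" --pt "0 22 -120 0 0 0 -21" --pt "0 30 -160 0 0 0 -28" --pt "0 37 -199 0 0 0 -35"

```text
clock: 1.77
tool_pos: [440.3, -30.8, 238.8]
tcp_rot: [0.98, 0.199, 0.0, -0.0]
wrist_force: [0.8, 1.0, 0.2]
opening: 0.006
gripper_force: 0.0
```

arm_command --pt "0 12 -36 0 0 0 -1" --pt "0 24 -72 0 0 0 -2" --pt "0 36 -108 0 0 0 -3" --pt "0 48 -144 0 0 0 -4" --pt "0 60 -180 0 0 0 -4.5"

```text
clock: 2.18
tool_pos: [500.7, -210.4, 238.3]
tcp_rot: [0.987, 0.163, -0.0, -0.0]
wrist_force: [1.0, 0.3, 0.2]
opening: 0.008
gripper_force: 0.0
```

arm_command --pt "0 24 -30 0 0 0 0" --pt "0 49 -60 0 0 0 0" --pt "0 73 -89 0 0 0 0" --pt "0 73 -89 -30 0 0 0" --pt "0 73 -89 -50 0 0 0"

```text
clock: 2.6
tool_pos: [574.0, -300.2, 187.2]
tcp_rot: [0.987, 0.163, -0.0, 0.001]
wrist_force: [-0.7, 0.1, -1.2]
opening: 0.008
gripper_force: 0.0
```

```bash
python3 - <<'E'
from h import *
im,d=grab_frame('top'); cv2.imwrite('pics/top1.png',cv2.resize(im[110:310,190:430,::-1],None,fx=3,fy=3))
xh=np.array([.3217,-.9468]);yh=np.array([.9468,.3217]);S=np.array([474.8,-201.2])
o=observe();q=o['tool_pos'][:2]-S;print(o['tool_pos'],'heater rel',q@xh,q@yh,o['wrist_force'])
for t in np.arange(.8,-.11,-.1):
    x=176.5-108*np.cos(t)+12*np.sin(t)+17.5; z=85+108*np.sin(t)+12*np.cos(t); print(round(t,2),(S+x*xh+62*yh).round(1),round(z,1))
E
```

```text
[ 571.36404647 -297.2140145   182.77325277] heater rel 121.97072267732055 60.53913073096649 [-1.36528363  1.68185155 -2.36183347]
0.8 [ 574.5 -301.8] 170.8
0.7 [ 571.8 -294. ] 163.8
0.6 [ 569.4 -287. ] 155.9
0.5 [ 567.3 -280.6] 147.3
0.4 [ 565.4 -275.2] 138.1
0.3 [ 563.9 -270.6] 128.4
0.2 [ 562.6 -267. ] 118.2
0.1 [ 561.7 -264.3] 107.7
0.0 [ 561.2 -262.7] 97.0
-0.1 [ 561.  -262.1] 86.2
```

View pics/top1.png

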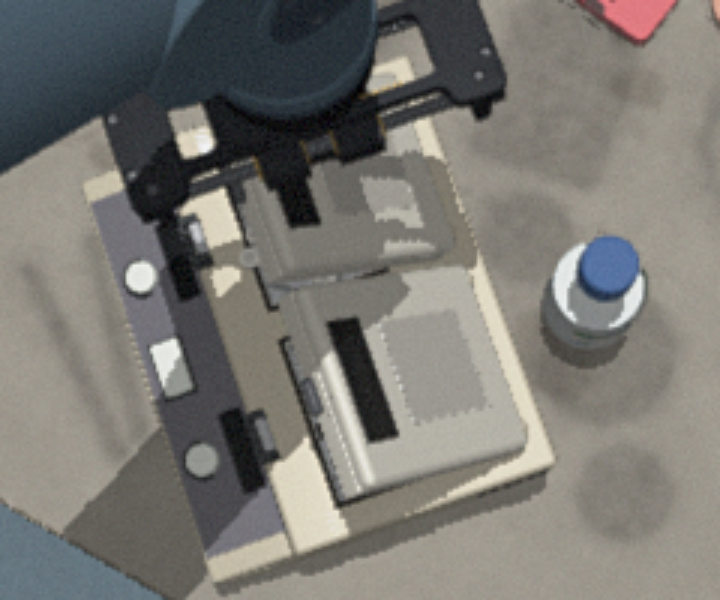

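The left pad is under the closed fingertips, and the right lid and bottles are clear. I'll let the arm settle and descend a little.

arm_command --pt "0 0 0 0 0 0 0" --pt "0 0 0 0 0 0 0"

```text
clock: 2.82
tool_pos: [573.5, -297.7, 189.2]
tcp_rot: [0.987, 0.164, -0.0, -0.0]
wrist_force: [0.3, -0.2, 0.5]
opening: 0.008
gripper_force: 0.0
```

arm_command --pt "0 0 0 -5 0 0 0" --pt "0 0 0 -10 0 0 0" --pt "0 0 0 -15 0 0 0" --pt "0 0 0 -15 0 0 0"

```text
clock: 3.15
tool_pos: [573.2, -297.2, 173.1]
tcp_rot: [0.986, 0.164, -0.0, -0.0]
wrist_force: [-0.7, -0.2, -1.2]
opening: 0.01
gripper_force: 0.0
```

arm_command --pt "0 0 0 -5 0 0 0" --pt "0 -1.5 4 -11 0 0 0" --pt "0 -2.5 7 -15 0 0 0" --pt "0 -4 11 -19 0 0 0"

```text
clock: 3.48
tool_pos: [569.4, -286.5, 154.2]
tcp_rot: [0.987, 0.164, -0.0, 0.0]
wrist_force: [-0.2, -0.6, 1.2]
opening: 0.006
gripper_force: 0.3
```

arm_command --pt "0 -1 3 -4 0 0 0" --pt "0 -2 7 -8 0 0 0" --pt "0 -3 10 -13 0 0 0" --pt "0 -4 13 -18 0 0 0"

```text
clock: 3.82
tool_pos: [565.4, -273.4, 136.3]
tcp_rot: [0.987, 0.164, -0.0, -0.0]
wrist_force: [0.2, -0.0, 0.3]
opening: 0.005
gripper_force: 0.5
```

```bash
python3 - <<'E'
from h import *
im,d=grab_frame('scene'); cv2.imwrite('pics/s2.png',cv2.resize(im[130:350,130:400,::-1],None,fx=2.7,fy=2.7)); print(observe()['tool_pos'],observe()['wrist_force'])
E
```

```text
[ 564.8876086  -272.35446132  135.18413397] [-0.22321145 -0.09555143 -0.49067671]
```

View pics/s2.png

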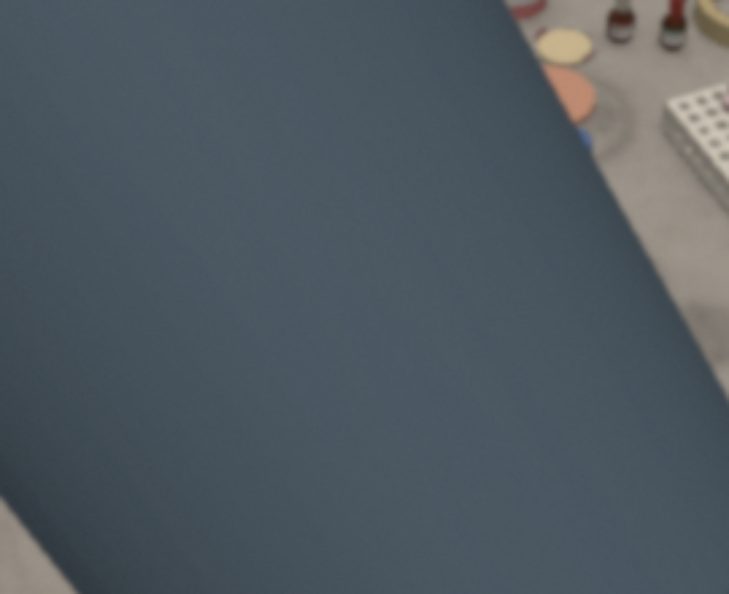

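The arm fills the scene view, so I'll check the lid from the top camera's depth instead.

```bash
cat >> h.py <<'E'
xh=np.array([.3217,-.9468]);yh=np.array([.9468,.3217]);S=np.array([474.8,-201.2])
def lids():
    im,d=grab_frame('top');C=cloud('top',d);q=C[...,:2]-S;H=np.stack([q@xh,q@yh,C[...,2]],-1)
    for nm,y0,y1 in(('L',8,115),('R',-115,-10)):
        r=[]
        for x in range(60,180,15):
            k=(abs(H[...,0]-x)<4)&(H[...,1]>y0)&(H[...,1]<y1)&(H[...,2]<185)
            r.append(np.percentile(H[k][:,2],[20,50,80]).astype(int).tolist() if k.sum()>8 else None)
        print(nm,r)
    return im
E
python3 - <<'E'
from h import *
im=lids();cv2.imwrite('pics/t3.png',cv2.resize(im[110:310,190:430,::-1],None,fx=3,fy=3))
E
```

```text
L [[125, 131, 137], [138, 139, 141], [132, 134, 135], [125, 127, 129], [119, 121, 122], [113, 114, 116], [106, 108, 110], [100, 102, 103]]
R [[68, 70, 71], [65, 70, 166], [174, 177, 179], [169, 172, 174], [153, 156, 158], [139, 141, 144], [124, 127, 129], [110, 112, 114]]
```

View pics/t3.png

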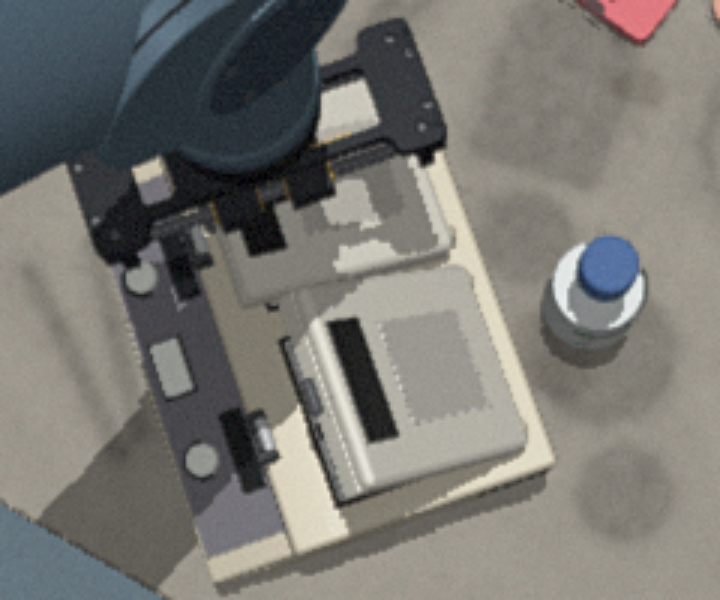

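The left lid is following the fingers, now at about 0.4, and the right lid is unmoved. I'll continue along the arc.

arm_command --pt "0 -1 2 -6 0 0 0" --pt "0 -2 4 -12 0 0 0" --pt "0 -2.5 6 -18 0 0 0" --pt "0 -3 8 -24 0 0 0" --pt "0 -4 9 -29 0 0 0"

```text
clock: 4.33
tool_pos: [561.6, -264.5, 107.0]
tcp_rot: [0.986, 0.164, 0.0, 0.0]
wrist_force: [1.3, -0.8, 1.9]
opening: 0.008
gripper_force: 0.7
```

arm_command --pt "0 0 1 -3 0 0 0" --pt "0 0 1 -6 0 0 0" --pt "0 0 1.5 -9 0 0 0" --pt "0 0 2 -12 0 0 0" --pt "0 0 2 -12 0 0 0"

```text
clock: 4.75
tool_pos: [561.2, -262.8, 95.2]
tcp_rot: [0.987, 0.164, -0.0, -0.0]
wrist_force: [-1.3, 1.2, 4.6]
opening: 0.004
gripper_force: 2.2
```

arm_command --pt "0 0 0 -2 0 0 0" --pt "0 0 0 -3 0 0 0" --pt "0 0 0 -3 0 0 0"

```text
clock: 5.0
tool_pos: [561.1, -262.7, 93.2]
tcp_rot: [0.987, 0.164, -0.0, -0.001]
wrist_force: [-4.0, 2.6, 10.3]
opening: 0.005
gripper_force: 5.5
```

arm_command --pt "0 0 0 -2 0 0 0" --pt "0 0 0 -4 0 0 0" --pt "0 0 0 -4 0 0 0"

```text
clock: 5.25
tool_pos: [561.2, -262.5, 90.0]
tcp_rot: [0.987, 0.164, -0.0, -0.001]
wrist_force: [-6.8, 5.4, 19.7]
opening: 0.005
gripper_force: 10.2
```

```bash
python3 -c "
from h import *
lids();o=observe();print(o['tool_pos'],o['wrist_force'])"
```

```text
L [[87, 89, 176], [88, 91, 176], [88, 90, 168], [90, 92, 177], [91, 92, 95], [91, 93, 95], [93, 94, 96], [94, 95, 97]]
R [[68, 70, 71], [65, 69, 166], [174, 177, 179], [169, 172, 174], [153, 155, 158], [139, 141, 144], [124, 127, 129], [110, 112, 115]]
[ 561.1484184  -262.48027865   90.16074892] [-5.68847034  4.98575802 20.79795651]
```

arm_command --pt "0 0 0 8 0 0 0" --pt "0 0 0 20 0 0 0" --pt "0 0 0 45 0 0 0" --pt "0 0 0 80 0 0 0" --pt "0 0 0 110 0 0 0"

```text
clock: 5.72
tool_pos: [561.1, -262.9, 200.2]
tcp_rot: [0.987, 0.164, -0.0, -0.0]
wrist_force: [1.1, -0.5, 0.5]
opening: 0.003
gripper_force: 0.0
```

```bash
python3 -c "
from h import *
lids();o=observe();print(o['tool_pos'],o['wrist_force'])
# panel normal: outward = up tilted to -xh by .15; rotate tool about heater y
print('tilt axis yh', yh*8.6, 'key L',S+60*yh,'start',S)"
```

```text
L [[95, 97, 98], [95, 97, 99], [95, 96, 97], [95, 96, 98], [95, 96, 98], [95, 96, 98], [95, 96, 98], [94, 96, 97]]
R [[68, 70, 71], [65, 69, 166], [174, 177, 179], [169, 172, 174], [153, 155, 158], [139, 141, 144], [124, 126, 129], [110, 112, 115]]
[ 563.94747909 -265.02677905  206.25870237] [ 1.68834536 -2.57893917  3.87149614]
tilt axis yh [8.14248 2.76662] key L [ 531.608 -181.898] start [ 474.8 -201.2]
```

The left lid holds shut: it is flat at 96 mm with no tool on it. I'll turn the gripper across the panel and move over the left key.

arm_command --pt "0 -4 11 0 0 0 6" --pt "0 -8 22 0 0 0 12" --pt "0 -12 32 0 0 0 18" --pt "0 -16 43 0 0 0 24" --pt "0 -20 54 0 0 0 30"

```text
clock: 6.18
tool_pos: [541.1, -208.4, 198.7]
tcp_rot: [0.909, 0.416, -0.0, 0.0]
wrist_force: [-0.2, 0.1, -0.9]
opening: 0.006
gripper_force: 0.0
```

arm_command --pt "0 -2 5 0 0 0 6" --pt "0 -4 11 0 0 0 12" --pt "0 -6 16 0 0 0 18" --pt "0 -8 22 0 0 0 24" --pt "0 -10 27 0 0 0 30"

```text
clock: 6.6
tool_pos: [531.3, -181.4, 198.7]
tcp_rot: [0.771, 0.637, -0.0, -0.0]
wrist_force: [-0.0, 0.2, 0.4]
opening: 0.004
gripper_force: 0.0
```

arm_command --pt "0 0 0 0 0 0 6" --pt "0 0 0 0 0 0 12" --pt "0 0 0 0 0 0 18" --pt "0 0 0 0 0 0 24" --pt "0 0 0 0 0 0 30"

```text
clock: 7.02
tool_pos: [531.3, -181.9, 198.7]
tcp_rot: [0.58, 0.815, -0.0, 0.0]
wrist_force: [-0.3, -0.3, -0.3]
opening: 0.006
gripper_force: 0.0
```

arm_command --pt "0 0 0 -25 -4.1 -1.4 0" --pt "0 0 0 -50 -8.1 -2.8 0" --pt "0 0 0 -75 -8.1 -2.8 0" --pt "0 0 0 -100 -8.1 -2.8 0" --pt "0 0 0 -100 -8.1 -2.8 0"

```text
clock: 7.43
tool_pos: [528.4, -180.4, 94.8]
tcp_rot: [0.58, 0.812, -0.045, 0.058]
wrist_force: [-0.2, -0.1, -0.3]
opening: 0.002
gripper_force: 0.0
```

```bash
python3 -c "
from h import *
from scipy.spatial.transform import Rotation as R
lids()
o=observe();M=R.from_quat(o['tcp_rot']).as_matrix();q=o['tool_pos'][:2]-S
print(o['tool_pos'],'rel',q@xh,q@yh,'toolz',M[:2,2]@xh,M[:2,2]@yh,'tooly.yh',M[:2,1]@yh)"
```

```text
L [[95, 97, 98], [96, 97, 98], [94, 96, 97], [95, 96, 98], [94, 96, 97], [94, 96, 97], [94, 96, 97], [94, 95, 97]]
R [[68, 69, 71], [65, 69, 167], [174, 177, 179], [169, 172, 174], [153, 156, 158], [139, 142, 144], [124, 127, 129], [110, 112, 115]]
[ 529.66932328 -181.37289278   96.98003935] rel -1.1208438211772602 58.328655673064546 toolz 0.14710391027822733 -0.0035273710495188765 tooly.yh 0.9999522094893244
```

arm_command --pt "0 0 0 -15 0 0 0" --pt "0 0 0 -30 0 0 0" --pt "0 0 0 -38 0 0 0" --pt "0 0 0 -38 0 0 0"

```text
clock: 7.82
tool_pos: [531.3, -182.1, 60.6]
tcp_rot: [0.58, 0.811, -0.043, 0.061]
wrist_force: [-0.0, -0.2, -0.7]
opening: 0.003
gripper_force: 0.0
```

arm_command --pt "0 0 0 -2 0 0 0" --pt "0 0 -0.5 -4 0 0 0" --pt "0 0 -0.5 -6 0 0 0" --pt "0 0 -0.5 -6 0 0 0"

```text
clock: 8.15
tool_pos: [531.7, -182.5, 55.0]
tcp_rot: [0.58, 0.811, -0.043, 0.061]
wrist_force: [0.5, 0.0, -0.8]
opening: 0.002
gripper_force: 0.0
```

arm_command --pt "0 0 0 -1 0 0 0" --pt "0 0 -0.3 -2 0 0 0" --pt "0 0 -0.4 -3 0 0 0" --pt "0 0 -0.4 -3 0 0 0"

```text
clock: 8.48
tool_pos: [531.9, -182.9, 51.9]
tcp_rot: [0.58, 0.811, -0.043, 0.061]
wrist_force: [0.3, 0.2, 4.1]
opening: 0.005
gripper_force: 1.7
```

arm_command --pt "0 0 -0.2 -1 0 0 0" --pt "0 0 -0.2 -1.5 0 0 0" --pt "0 0 -0.2 -1.5 0 0 0"

```text
clock: 8.73
tool_pos: [531.9, -183.0, 50.8]
tcp_rot: [0.58, 0.811, -0.043, 0.061]
wrist_force: [-1.5, 1.2, 8.9]
opening: 0.004
gripper_force: 4.8
```

arm_command --pt "0 0 -0.2 -1.5 0 0 0" --pt "0 0 -0.2 -1.5 0 0 0"

```text
clock: 8.9
tool_pos: [532.0, -183.1, 50.5]
tcp_rot: [0.58, 0.811, -0.043, 0.061]
wrist_force: [-6.6, 5.3, 24.9]
opening: 0.005
gripper_force: 13.0
```

arm_command --pt "0 0 1 6 0 0 0" --pt "0 0 1 15 0 0 0" --pt "0 0 1.4 30 0 0 0" --pt "0 0 1.4 30 0 0 0"

```text
clock: 9.23
tool_pos: [532.6, -182.1, 80.6]
tcp_rot: [0.58, 0.811, -0.043, 0.062]
wrist_force: [0.5, -0.8, -0.7]
opening: 0.006
gripper_force: 0.0
```

The left key bottomed out on its hard stop and is released. Now the start key.

arm_command --pt "0 -28 -10 0 0 0 0" --pt "0 -57 -19 0 0 0 0" --pt "0 -57 -19 0 0 0 0" --pt "0 -57 -19 -10 0 0 0" --pt "0 -57 -19 -20 0 0 0"

```text
clock: 9.65
tool_pos: [475.5, -200.6, 58.1]
tcp_rot: [0.58, 0.811, -0.043, 0.062]
wrist_force: [0.1, 0.3, 0.3]
opening: 0.006
gripper_force: 0.0
```

arm_command --pt "0 0 0 -2 0 0 0" --pt "0 0 0 -4 0 0 0" --pt "0 0 -0.3 -6 0 0 0" --pt "0 0 -0.6 -8 0 0 0" --pt "0 0 -0.6 -8 0 0 0"

```text
clock: 10.07
tool_pos: [474.8, -200.5, 50.7]
tcp_rot: [0.58, 0.811, -0.043, 0.061]
wrist_force: [-1.8, 3.6, 4.0]
opening: 0.006
gripper_force: 2.0
```

arm_command --pt "0 0 -0.2 -1 0 0 0" --pt "0 0 -0.2 -2 0 0 0" --pt "0 0 -0.2 -2 0 0 0"

```text
clock: 10.32
tool_pos: [474.9, -200.6, 50.2]
tcp_rot: [0.58, 0.811, -0.042, 0.061]
wrist_force: [-8.2, 8.8, 28.2]
opening: 0.004
gripper_force: 14.7
```

Hard stop again at 28 N, so the start key is fully in. I'll retract and check.

arm_command --pt "0 0 0.5 5 0 0 0" --pt "0 0 1 20 0 0 0" --pt "0 0 1 50 0 0 0" --pt "0 0 1 90 0 0 0" --pt "0 0 1 130 0 0 0"

```text
clock: 10.73
tool_pos: [474.1, -200.6, 179.8]
tcp_rot: [0.58, 0.811, -0.044, 0.061]
wrist_force: [0.5, -0.5, 0.5]
opening: 0.002
gripper_force: 0.0
```

arm_command --pt "0 -10 25 0 0 0 0" --pt "0 -20 50 0 0 0 0" --pt "0 -30 80 0 0 0 0" --pt "0 -40 110 0 0 0 0" --pt "0 -40 110 0 0 0 0"

```text
clock: 11.15
tool_pos: [433.4, -85.3, 178.3]
tcp_rot: [0.578, 0.813, -0.042, 0.06]
wrist_force: [-0.3, 1.0, -0.4]
opening: 0.004
gripper_force: 0.0
```

```bash
python3 - <<'E'
from h import *
im=lids();cv2.imwrite('pics/end.png',im[:,:,::-1]);o=observe();print(o['tool_pos'],o['wrist_force'],o['clock'])
E
```

```text
L [[95, 97, 98], [95, 97, 98], [94, 96, 97], [95, 96, 97], [95, 96, 98], [95, 96, 97], [94, 96, 97], [94, 96, 97]]
R [[68, 70, 71], [65, 69, 166], [174, 177, 179], [169, 172, 174], [153, 156, 158], [139, 141, 144], [124, 127, 129], [110, 112, 115]]
[434.42845358 -87.76568904 178.71225024] [-0.35593963 -0.947812   -0.32053777] 11.2
```

View pics/end.png

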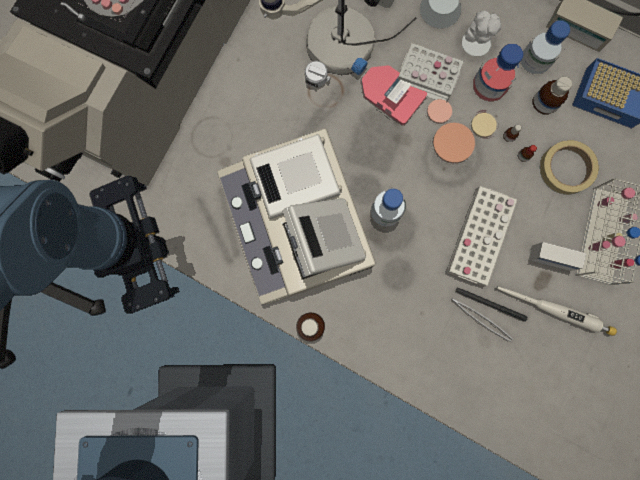

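The left lid is shut at (295,175), the right lid is still up at (325,235), and both bottles stand at (311,327) and (388,208). The arm is clear of everything.

```bash
python3 -c "
from bench import hand_in
print(hand_in())"
```

```text
the job is handed in; nothing more can be done
None
```

The job is done and handed in: the left lid over the tubes is latched shut, the left round key and then the start key were each pressed to their stops, the right lid is still up, the right round key was left alone, and both bottles are standing.

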